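# Make up two sampling kits at the clinic desk

### The arm

A 6-joint arm with a two-finger parallel gripper is mounted at the origin on the work surface. World frame = base frame: x ahead of the robot, y to its left, z up, the work surface at z = 0. Lengths are in m, angles in rad, forces in N, time in s.
With the tool pointing down it reaches from about 0.4 to 0.825 m from the base axis. Payload 7 kg.
Tool frame: the origin (TCP) lies at the very end of the fingers, on their centre line; the grasp point (between the pads) lies 19 mm behind it (arm.pinch_z is the z of the grasp point in the tool frame, in m); z points along the fingers, y is the direction in which the jaws open and shut (so a half turn about z gives the same grasp; the last joint's range is limited). The gripper opens to 88 mm and grips with 3 to 60 N. Pads are 19 mm wide; open, the fingers measure 130 mm over their backs; the gripper's body (78 mm by 193 mm) begins 47 mm behind the grasp point.
Start: joints at [1.603, 0.359, 0.012, 0, -1.224, -0.288], TCP at [0.171, 0.653, 0.227] pointing down, gripper open.
Joint ranges: [-3.07, 3.07], [-1.43, 2.12], [-1.02, 1.25], [-3.03, 1.67], [-3.05, -0], [-3.03, 3.03]. Speed limits (rad/s): [2.39, 2.39, 3.01, 3.14, 3.14, 3.14].

### API

Orientations are given as [roll, pitch, yaw] about the fixed x, y, z axes, in that order (R = Rz(yaw) Ry(pitch) Rx(roll)).
In Python, from station import arm gives the robot as it stands.
- The arm moves only by the tool drive_tool, never from a script. Its argument "targets" is a list of rows, each a list of 6 numbers: the shift along the world's x, y, z in units of 0.04 m (1.0 is 0.04 m), then the turn, a rotation vector about the world's x, y, z in units of 6 degrees (1.0 is 6 degrees). In form: [[x, y, z, wx, wy, wz], ...]. A call has 1 to 5 rows; each row shifts and turns the commanded pose from where the row before left it; what a row does not reach is not made up. A row lasts 1/8 s, in which the tool goes at most 62.5 mm and 10.7 degrees, less where a joint would pass 70% of its speed; a pose out of reach is approached as far as the arm can. A call with a number of a shift or a turn outside -1 to 1 is refused whole. A call with a gripper value outside its range is refused whole. "claw" is the opening, from 0 (shut) to 1 (fully open), set as the call begins (left out, the last holds). The fingers move at their own pace and stop on an object; "newtons" is the grip in N (left out, the last holds). Time passes only in rows, so rows that do not move let the fingers close. It gives the time, the measured TCP pose, the force and the opening at its end, in the units of the state.
- arm.get_state(): the state, without advancing time (a new reading comes with each control period).
- arm.grab_frame(name): name is "scene" or "top" or "wrist"; returns (picture, depth): 384x512x3 uint8, red, green, blue; 384x512 float32, m along the optical axis (not along the pixel's ray), 0 where there is no reading.
- arm.get_calibration(name): a dict with "mtx" (3x3 intrinsics, pixels), "origin" and "rotation" of the camera in the world. Camera axes: x right, y up, looking along -z (the intrinsics and any distortion apply to the point x, -y, -z); pixel columns grow to the right and rows downward; lengths in m; the calibration is good to about 2 mm. A picture is of the moment at which its call begins: read the wrist's pose just before it. get_calibration takes no time and is no camera call; for the wrist camera it gives the pose at the moment of the call.
- arm.job_done(): hands the job in, once; it reports no verdict.
Trained networks look in the newest picture that a camera, given by its name, has taken for a name from the list of things; names that differ only in an ending like _2 or _b are one class to them, and where a whole thing is asked for, a point or a joint stands for the part that bears it (a point fixed in the world has none). Each returns a list of dicts, best first, with "score" (0 to 1); they miss things now and then, are a little off and sometimes report something else, mostly with a low value. They report only what shows in the picture. A call takes as long as a camera call.
- arm.search_frame(target, camera): "point" ([x, y, z] in m, in the coordinates of the camera as it stood for that picture, good to about 4 mm: the middle of the surface that is visible of it).
- arm.cut_out(target, camera): "pixels" (384x512 bool, what is visible of it).
- arm.landmark_of(target, camera): "point" ([x, y, z] in m, in the coordinates of the camera as it stood for that picture, good to about 4 mm: a listed point, or the origin of a listed thing).
The state is a dict: "t": time; "q": joint angles; "qd": joint speeds; "joint_efforts": joint torques, N m; "eef_pos": TCP position; "ee_rot": TCP orientation; "force": force on the tool from outside, world axes, zero at the start; "moment": the same for the moment, N m; "width": finger opening in m.
Only numpy, scipy, OpenCV 4.12 (cv2) and the standard library are available. Lean on these libraries where they do the work, as an engineer would, in place of code of your own. Each camera call takes 0.05 s, during which the arm holds its last target. There are 200 camera calls.

### The job

Make up the two sampling kits. In the three-bay tray put the large specimen cup in the large squarish bay, the lancet in the small bay beside it and the short swab case in the long narrow bay; in the two-bay tray put the small specimen cup in the wide bay and the long swab case in the narrow bay. Cups stand upright, cases and lancet lie flat on the tray floor, right way up as they lie now, and the tube holder is not needed: leave it standing where it is.

Things in the scene. Friction and masses are not known exactly. Their poses are not given: they have to be found in the camera images.
- tray3: Shallow kit tray, dark grey floor, bare metal walls, THREE bays, fixed; 143 (x) by 159 (y) mm, floor 3 thick, walls 3 thick, tops 10 above the desk. Origin: centre of underside, on the desk. In its frame: long narrow bay 54 (x) by 153 (y), centre x -41.5 y 0; large squarish bay 80 by 90, centre x 28.5 y -31.5; small bay 80 by 60, centre x 28.5 y 46.5. Turned up to 0.35 rad.
- tray2: Shallow kit tray, dark grey floor, bare metal walls, TWO bays, fixed; 143 (x) by 159 (y) mm, floor 3 thick, walls 3 thick, tops 10 above the desk. Origin: centre of underside, on the desk. In its frame: narrow bay 54 (x) by 153 (y), centre x 41.5 y 0; wide bay 80 by 153, centre x -28.5 y 0. On the other side of the stock, turned up to 0.35 rad.
- cup_large: Large specimen cup, off-white with a blue screw lid fixed on, standing upright: 62 mm high; lid diameter 52, its upper 14; body below the lid narrows from 48 to 42 at the foot. Origin: centre of the underside; z up. About 50 g.
- cup_small: Small specimen cup, same make-up and colours: 42 mm high; lid diameter 36, its upper 12; body below it narrows from 32 to 26 at the foot. Origin: centre of the underside; z up. About 25 g.
- case_long: Long rigid swab case, a flat-sided grey plastic bar lying on the desk: 22 (x) by 130 (y) by 22 mm high. Origin: centre of the underside; long axis is its y, z up. About 30 g, balanced at the middle.
- case_short: Short rigid swab case, like the long one: 22 (x) by 85 (y) by 22 mm high. Origin: centre of the underside; long axis is its y, z up. About 30 g, balanced at the middle.
- lancet: Safety lancet, a small grey flat-sided block lying on the desk: body 20 (x) by 38 (y) by 18 mm high, from y -25 to y +13, then a narrower pale nose 12 wide to y +24.5. Origin: underside, at mid-width; the middle of the grey body is at y -6; long axis is its y, z up. About 15 g.
- holder: Tube holder, pale plastic, not wanted in either kit: stands upright among the stock, round flange of diameter 34 mm and 4 thick at the foot, barrel of diameter 22 to 46 high, thin spigot of diameter 8 to 56 high. Origin: centre of the underside; z up. About 20 g, easily knocked over.

How it is judged:
At the end, for the whole second after the job is handed in: All five released and still, flat on the floor of their own bays (underside within 3 mm of it, tilt < 0.09 rad): large cup, lancet, short case in the large, small, long bays of the three-bay tray; small cup, long case in the wide, narrow bays of the other. Tube holder standing, moved < 30 mm (x of cup_large in the frame of tray3 between 0.0065 and 0.0505 m and y of cup_large in the frame of tray3 between -0.0585 and -0.0045 m and z of cup_large in the frame of tray3 between 0 and 0.006 m and angle between each of cup_large, lancet, case_short, cup_small, case_long's own z axis and vertical below 0.09 rad and linear speed of each of cup_large, lancet, case_short, cup_small, case_long below 0.02 m/s and x of lancet in the frame of tray3 between -0.0035 and 0.0605 m and y of lancet in the frame of tray3 between 0.0245 and 0.0685 m and z of lancet in the frame of tray3 between 0 and 0.006 m and x of case_short in the frame of tray3 between -0.0615 and -0.0215 m and y of case_short in the frame of tray3 between -0.045 and 0.045 m and z of case_short in the frame of tray3 between 0 and 0.006 m and x of cup_small in the frame of tray2 between -0.0585 and 0.0015 m and y of cup_small in the frame of tray2 between -0.064 and 0.064 m and z of cup_small in the frame of tray2 between 0 and 0.006 m and x of case_long in the frame of tray2 between 0.0215 and 0.0615 m and y of case_long in the frame of tray2 between -0.02 and 0.02 m and z of case_long in the frame of tray2 between 0 and 0.006 m and distance of holder from where it was at the start of the episode below 0.03 m and angle between holder's own z axis and vertical below 0.2 rad); the robot touches nothing.
It fails at once if the tube holder is shifted by more than 30 mm or knocked over (distance of holder from where it was at the start of the episode above 0.03 m or angle between holder's own z axis and vertical above 0.5 rad).
It also fails if it takes over 125 s, if anything falls off the work surface, if the arm or the gripper's body presses on something with over 40 N, if the wrist force passes 120 N, or if a joint passes its speed limit or range.

## Working session

There is one attempt and no reset: what is moved stays moved. The work goes in short steps, Python scripts to look and compute and a tool call to move; the robot and the scene stay as the last step left them, time stands still between calls to the robot, and variables do not carry over. Pictures are saved under pics/ and viewed, about 12 in all and at most 16, crops included, and the job is handed in when it is done.

Besides the shell and the picture viewer there is one more tool, called after ">>>" as name([rows], argument=value, ...), one row to a line, values as JSON. drive_tool: Moves the arm, as the interface text tells. Shifts and turns lie within -1 to 1; 1 stands for 0.04 m of shift or 6 degrees of turn. Its arguments: {"type":"object","properties":{"targets":{"type":"array"},"claw":{"type":"number"},"newtons":{"type":"number"}},"required":["targets"]}

```bash
mkdir -p pics; ls; cat > h.py <<'E'
import numpy as np, cv2
from station import arm
def w(cam,p):
    c=arm.get_calibration(cam); return np.array(c["rotation"])@np.array(p)+np.array(c["origin"])
def cloud(cam,d):
    c=arm.get_calibration(cam); K=np.array(c["mtx"]); v,u=np.mgrid[:384,:512]
    P=np.stack([(u-K[0,2])/K[0,0]*d,-(v-K[1,2])/K[1,1]*d,-d],-1)
    return P@np.array(c["rotation"]).T+np.array(c["origin"])
E
python3 - <<'E'
from h import *
np.set_printoptions(precision=4,suppress=True)
for cam in ["top","scene"]:
    im,d=arm.grab_frame(cam); cv2.imwrite(f"pics/{cam}0.png",im[:,:,::-1])
    c=arm.get_calibration(cam); print(cam,c)
    np.save(f"{cam}0.npy",d)
    for n in ["tray3","tray2","cup_large","cup_small","case_long","case_short","lancet","holder"]:
        for r in arm.landmark_of(n,cam)[:2]: print(n,round(r["score"],2),w(cam,r["point"]))
print(arm.get_state(),arm.pinch_z)
E
```

```text
pics
top {'mtx': array([[417.7398,   0.    , 248.7251],
       [  0.    , 417.7398, 186.7814],
       [  0.    ,   0.    ,   1.    ]]), 'origin': array([0.4372, 0.0035, 1.1266]), 'rotation': array([ 0.1415, -0.0166, -1.5562])}
tray3 0.88 [2.1453 1.7117 2.8348]
tray3 0.61 [2.2473 1.8137 2.9367]
tray2 0.88 [2.1453 1.7117 2.8348]
tray2 0.61 [2.2473 1.8137 2.9367]
cup_large 0.53 [2.2205 1.7869 2.9099]
cup_small 0.74 [2.2138 1.7801 2.9032]
case_long 0.74 [2.1699 1.7363 2.8593]
case_short 0.62 [2.19   1.7564 2.8794]
lancet 0.56 [2.2454 1.8117 2.9348]
holder 0.48 [2.1944 1.7607 2.8838]
scene {'mtx': array([[384.009 ,   0.    , 250.1456],
       [  0.    , 384.009 , 195.9786],
       [  0.    ,   0.    ,   1.    ]]), 'origin': array([ 1.1455, -0.318 ,  0.5571]), 'rotation': array([0.9086, 0.0203, 1.0311])}
tray3 0.91 [ 0.1173 -1.3462 -0.4711]
tray3 0.6 [ 0.3009 -1.1626 -0.2876]
tray2 0.91 [ 0.1173 -1.3462 -0.4711]
tray2 0.6 [ 0.3009 -1.1626 -0.2876]
cup_large 0.72 [ 0.2248 -1.2388 -0.3637]
cup_small 0.66 [ 0.4228 -1.0407 -0.1657]
case_long 0.76 [ 0.1592 -1.3043 -0.4292]
case_short 0.84 [ 0.2876 -1.176  -0.3009]
lancet 0.76 [ 0.3624 -1.1012 -0.2261]
lancet 0.34 [ 0.2263 -1.2373 -0.3622]
holder 0.51 [ 0.0904 -1.3731 -0.498 ]
{'t': 0.9, 'q': array([ 1.6031,  0.3586,  0.0119, -0.    , -1.2241, -0.2881]), 'qd': array([ 0.0015,  0.0003,  0.0014,  0.    , -0.    ,  0.0002]), 'joint_efforts': array([  0.0003, -58.2359,  29.3297,   7.0027,   0.0125,  -0.    ]), 'eef_pos': array([0.1708, 0.653 , 0.2266]), 'ee_rot': array([-3.1416,  0.    , -0.2558]), 'force': array([0.3279, 0.1556, 0.503 ]), 'moment': array([ 0.0013, -0.0644,  0.0423]), 'width': 0.08749022281910517} -0.0188
```

```bash
cat > h.py <<'E'
import numpy as np, cv2
from scipy.spatial.transform import Rotation as R
from station import arm
np.set_printoptions(precision=4,suppress=True)
NAMES=["tray3","tray2","cup_large","cup_small","case_long","case_short","lancet","holder"]
def cal(cam):
    c=arm.get_calibration(cam); return np.array(c["mtx"]),R.from_euler('xyz',c["rotation"]).as_matrix(),np.array(c["origin"])
def w(cam,p):
    K,M,o=cal(cam); return M@np.array(p)+o
def cloud(cam,d):
    K,M,o=cal(cam); v,u=np.mgrid[:384,:512]
    P=np.stack([(u-K[0,2])/K[0,0]*d,-(v-K[1,2])/K[1,1]*d,-d],-1)
    return P@M.T+o
E
python3 - <<'E'
from h import *
for cam in ["top"]:
    im,d=arm.grab_frame(cam); P=cloud(cam,d)
    for n in NAMES:
        for r in arm.landmark_of(n,cam)[:2]: print(n,round(r["score"],2),w(cam,r["point"]))
        for r in arm.cut_out(n,cam)[:2]:
            m=r["pixels"]; q=P[m&(d>0)]; v,u=np.nonzero(m)
            if len(u)==0: continue
            box=cv2.minAreaRect(q[:,:2].astype(np.float32)*1000)
            print("   cut",round(r["score"],2),m.sum(),"px",u.mean().round(),v.mean().round(),"z",np.percentile(q[:,2],[5,50,95]),"rect mm",np.round(box[0],1),np.round(box[1],1),round(box[2],1))
E
```

```text
tray3 0.92 [ 0.5449 -0.2935 -0.0018]
tray3 0.71 [0.5221 0.286  0.0007]
   cut 0.7 3289 px 136.0 213.0 z [-0.0013  0.0024  0.0096] rect mm [523.3 288.8] [166.2 148.2] 86.0
   cut 0.55 3127 px 352.0 206.0 z [-0.0009  0.0029  0.0091] rect mm [ 548.9 -294.6] [145.6 164.6] 11.4
tray2 0.92 [ 0.5449 -0.2935 -0.0018]
tray2 0.71 [0.5221 0.286  0.0007]
   cut 0.7 3289 px 136.0 213.0 z [-0.0013  0.0024  0.0096] rect mm [523.3 288.8] [166.2 148.2] 86.0
   cut 0.55 3127 px 352.0 206.0 z [-0.0009  0.0029  0.0091] rect mm [ 548.9 -294.6] [145.6 164.6] 11.4
cup_large 0.65 [ 0.5788 -0.0936 -0.0018]
   cut 0.57 323 px 280.0 192.0 z [0.0573 0.0618 0.0646] rect mm [578.5 -94. ] [47.4 50.8] 45.8
cup_small 0.63 [ 0.6886  0.0908 -0.0013]
   cut 0.55 168 px 211.0 150.0 z [-0.0007  0.0411  0.0448] rect mm [694.2  91.3] [47.8 36.6] 17.9
case_long 0.64 [ 0.467   0.0845 -0.0019]
   cut 0.62 462 px 213.0 234.0 z [-0.0005  0.0211  0.0247] rect mm [468.5  83.4] [ 27.5 134.2] 3.8
case_short 0.61 [ 0.5818  0.0717 -0.001 ]
   cut 0.75 306 px 215.0 192.0 z [-0.0001  0.0211  0.0249] rect mm [583.1  77.5] [27.9 88.2] 16.2
lancet 0.47 [ 0.6956 -0.0951 -0.0043]
   cut 0.49 149 px 280.0 149.0 z [0.0003 0.0161 0.0208] rect mm [705.9 -97.3] [24.4 53.2] 13.7
holder 0.48 [ 0.4658 -0.0973 -0.0017]
   cut 0.47 101 px 279.0 235.0 z [0.0015 0.0433 0.0545] rect mm [467.8 -94.3] [29.  24.5] 15.3
```

View pics/top0.png

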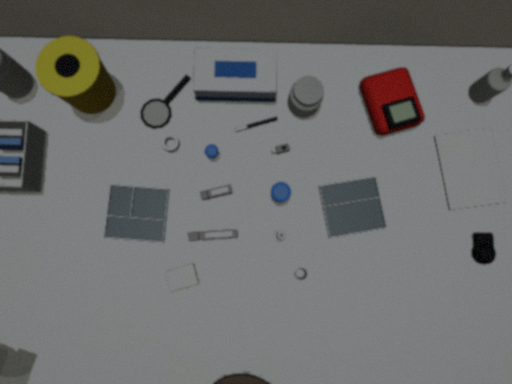

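View pics/scene0.png

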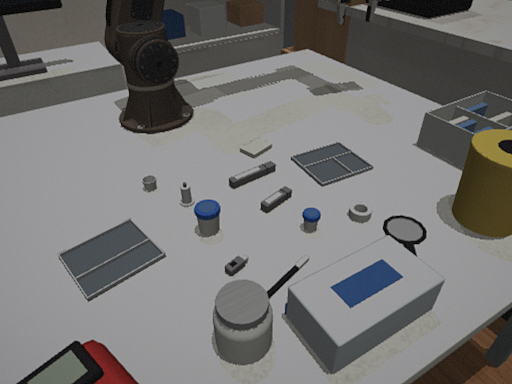

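Top view: tray3 sits at px (136,213) with its long bay nearer the robot and its small bay on the left. tray2 is at (352,206) with the narrow bay on the far side. The stock lies between them: short case (215,192), long case (213,234), small cup (211,150), large cup (280,192), lancet (280,149), holder (279,235). The scene view agrees. Next I move for close-up wrist pictures.

>>> drive_tool([
  [0.9,-1,0.25,0,0,-1],
  [0.9,-1,0.25,0,0,-1],
  [0.9,-1,0.25,0,0,-1],
  [0.9,-1,0.25,0,0,-1],
  [0.9,-1,0.25,0,0,-1],
], claw=1)

```text
t: 2.38
eef_pos: [0.3517, 0.4516, 0.2772]
ee_rot: [-3.141, 0.0, -0.783]
force: [0.8, 1.3, 0.5]
width: 0.0874
```

>>> drive_tool([
  [0.9,-1,0.25,0,0,-1],
  [0.9,-1,0.25,0,0,-1],
  [0.9,-1,0.25,0,0,-1],
  [0.9,-1,0.25,0,0,-1],
  [0.5,-0.5,0.25,0,0,-1],
])

```text
t: 3.0
eef_pos: [0.5161, 0.2709, 0.3271]
ee_rot: [-3.141, -0.0, -1.308]
force: [0.0, 0.1, -0.3]
width: 0.0877
```

>>> drive_tool([
  [0,0,0,0,0,-1],
  [0,0,0,0,0,-1],
  [0,0,0,0,0,-0.6],
  [0,0,0,0,0,0],
])

```text
t: 3.5
eef_pos: [0.5148, 0.2729, 0.3266]
ee_rot: [-3.142, 0.0, -1.575]
force: [-0.0, 0.1, 0.1]
width: 0.0878
```

```bash
cat >> h.py <<'E'
def look(tag,names,save=True):
    s=arm.get_state(); print("t",s["t"],s["eef_pos"],s["ee_rot"],s["width"])
    im,d=arm.grab_frame("wrist"); K,M,o=cal("wrist"); P=cloud("wrist",d)
    if save: cv2.imwrite(f"pics/{tag}.png",im[:,:,::-1])
    np.savez(f"{tag}.npz",im=im,d=d,P=P,K=K,M=M,o=o)
    for n in names:
        for r in arm.landmark_of(n,"wrist")[:2]: print(n,round(r["score"],2),M@np.array(r["point"])+o)
        for r in arm.cut_out(n,"wrist")[:2]:
            m=r["pixels"]&(d>0); q=P[m]
            if len(q)<10: continue
            top=np.percentile(q[:,2],90); qt=q[q[:,2]>top-0.006] if "tray" not in n else q
            b=cv2.minAreaRect(qt[:,:2].astype(np.float32)*1000)
            print("   cut",round(r["score"],2),m.sum(),"top",round(top,4),"rect",np.round(b[0],1),np.round(b[1],1),round(b[2],1))
E
python3 -c "
from h import *
look('w1',['tray3','tray2','case_long','case_short'])"
```

```text
t 3.5 [0.5148 0.2729 0.3266] [-3.1415  0.0001 -1.5749] 0.08780569965008071
tray3 0.68 [ 0.523   0.2855 -0.0013]
tray2 0.68 [ 0.523   0.2855 -0.0013]
case_long 0.85 [0.4656 0.0798 0.0025]
   cut 0.71 1162 top 0.0229 rect [465.3 100.2] [22.  93.7] 4.5
case_short 0.7 [ 0.5775  0.0765 -0.0059]
   cut 0.62 840 top 0.023 rect [578.4  84.8] [22.1 67.9] 14.6
```

View pics/w1.png

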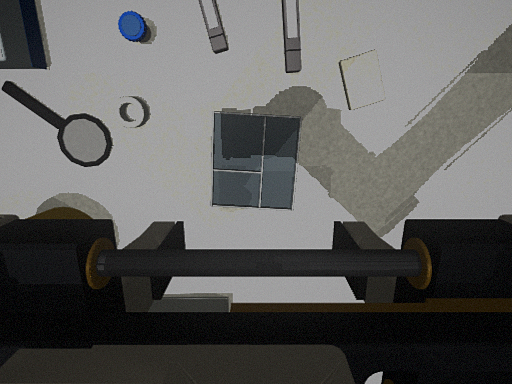

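>>> drive_tool([
  [0.3,-1,0,0,0,0],
  [0.3,-1,0,0,0,0],
  [0.3,-1,0,0,0,0],
  [0.3,-1,0,0,0,0],
  [0.2,-1,0,0,0,0],
])

```text
t: 4.58
eef_pos: [0.5711, 0.0717, 0.3265]
ee_rot: [-3.142, -0.0, -1.575]
force: [0.1, 0.8, 0.3]
width: 0.0875
```

>>> drive_tool([
  [0,-1,0,0,0,0],
  [0,-0.8,0,0,0,0],
  [0,0,0,0,0,0],
  [0,0,0,0,0,0],
])

```text
t: 5.08
eef_pos: [0.5708, 0.0011, 0.3266]
ee_rot: [-3.141, 0.0, -1.576]
force: [-0.6, 0.9, -0.4]
width: 0.0877
```

```bash
python3 -c "
from h import *
look('w2',NAMES[2:])"
```

```text
t 5.075 [0.5708 0.0011 0.3266] [-3.1415  0.0001 -1.5757] 0.08771974854083298
cup_large 0.63 [ 0.5791 -0.092   0.0043]
   cut 0.61 1120 top 0.063 rect [578.7 -93.6] [49.9 49.9] 89.8
cup_small 0.81 [ 0.6892  0.0953 -0.0037]
   cut 0.84 443 top 0.0429 rect [686.6  89.1] [33.9 35.3] 89.3
case_long 0.95 [0.4643 0.0814 0.0012]
   cut 0.94 1143 top 0.023 rect [466.1  81.9] [ 22.5 129.6] 4.7
case_short 0.73 [ 0.5772  0.0766 -0.0033]
   cut 0.66 648 top 0.0231 rect [580.  76.] [21.5 84.6] 14.8
lancet 0.61 [ 0.7031 -0.0955 -0.0045]
   cut 0.83 427 top 0.0188 rect [702.6 -94.6] [20.  48.6] 14.0
holder 0.56 [ 0.4686 -0.0965 -0.0002]
   cut 0.84 418 top 0.0465 rect [468.3 -96.2] [20.6 20.8] 74.9
```

View pics/w2.png

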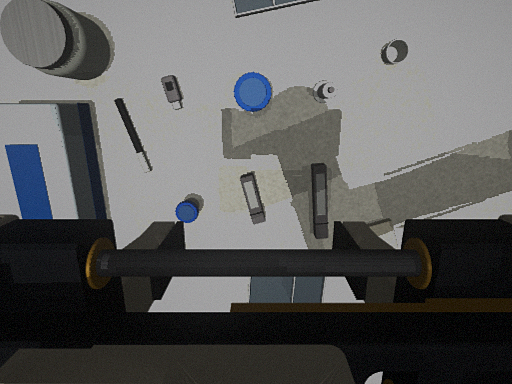

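Wrist view 2: all stock items are visible. The lancet is at (172,92) with its nose towards the bottom (+y), large cup (253,92), small cup (187,211), short case (252,197), long case (319,200), holder (325,91). The jar and the box are near the lancet and small cup, so I'll check clearance. One look at tray2 first.

>>> drive_tool([
  [0,-1,0,0,0,0],
  [0,-1,0,0,0,0],
  [0,-1,0,0,0,0],
  [0,-0.8,0,0,0,0],
  [0,0,0,0,0,0],
])

```text
t: 6.35
eef_pos: [0.5706, -0.1529, 0.3263]
ee_rot: [3.141, -0.0, -1.578]
force: [-0.1, 1.0, 0.5]
width: 0.0877
```

```bash
cat > tray.py <<'E'
from h import *
from scipy.optimize import least_squares
def traypts(f,c):
    z=np.load(f); P=z['P']; d=z['d']; im=z['im'].astype(int)
    near=(np.hypot(P[...,0]-c[0],P[...,1]-c[1])<0.13)&(abs(P[...,2])<0.02)&(d>0)
    return P,near,im
E
python3 - <<'E'
from tray import *
look('w3',['tray2','holder'])
# floor (dark) region outline by colour, outer rect
for f,c in (('w1.npz',(.523,.2855)),('w3.npz',(.545,-.2935))):
    P,near,im=traypts(f,c)
    hi=near&(P[...,2]>0.006)          # wall tops
    g=im.max(-1)
    dark=(near&(g<110)).astype(np.uint8)
    for nm,m in (('hi',hi.astype(np.uint8)),('dark',dark)):
        n,l,s,_=cv2.connectedComponentsWithStats(cv2.morphologyEx(m,cv2.MORPH_OPEN,np.ones((2,2),np.uint8)) if nm=='dark' else m)
        for k in range(1,n):
            if s[k,4]<150: continue
            q=P[l==k][:,:2].astype(np.float32)*1000; b=cv2.minAreaRect(q); print(f,nm,s[k],np.round(b[0],1),np.round(b[1],1),round(b[2],1))
z=np.load('w2.npz');P=z['P'];d=z['d']
for nm,(u0,u1,v0,v1) in {'jar':(0,85,0,75),'box':(0,110,100,220)}.items():
    q=P[v0:v1,u0:u1].reshape(-1,3); q=q[q[:,2]>.03]; print(nm,q.min(0),q.max(0),np.percentile(q[:,2],90))
E
```

```text
t 6.35 [ 0.5706 -0.1529  0.3263] [ 3.1411 -0.0002 -1.578 ] 0.08772778186237609
   cut 0.67 10724 top 0.0066 rect [ 547.7 -292.6] [148.2 164.2] 11.1
holder 0.6 [ 0.4665 -0.0955  0.0004]
   cut 0.79 371 top 0.0465 rect [467.8 -96.1] [21.  20.5] 87.4
w1.npz hi [211 111  91 100 987] [521.1 287.9] [159.2 143.2] 86.4
w1.npz dark [ 214   89  100  122 7153] [515.1 263.7] [200.  153.4] 80.1
w1.npz dark [ 213  172   49   37 1626] [548.5 281.6] [166.9  82. ] 86.6
w3.npz hi [ 215    0  111  124 1101] [ 548.2 -291.6] [143.2 158.7] 10.7
w3.npz dark [ 256    0   70  117 5842] [ 529.9 -293.9] [103.8 155.9] 10.7
w3.npz dark [ 218   10   55  116 3482] [ 587.7 -281.3] [ 55.3 159.1] 11.0
w3.npz dark [222 110  11  25 217] [ 605.3 -216.5] [63.5 36.8] 43.3
jar [ 0.5699 -0.2023  0.033 ] [ 0.8779 -0.0714  0.4843] 0.10050356221092666
box [ 0.5699 -0.0794  0.03  ] [0.9533 0.1044 0.4843] 0.08096447467354974
```

View pics/w3.png

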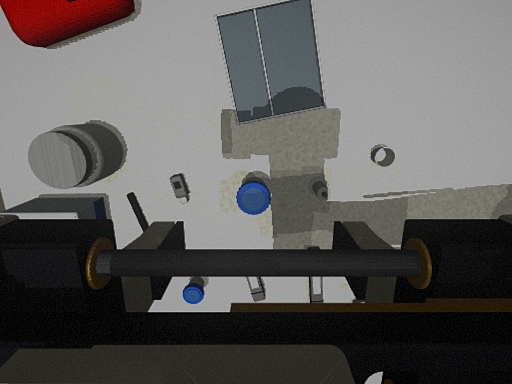

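tray2 is at the top (270,60) with its narrow bay on the left (+x). Both trays' wall-top rectangles fit the nominal size: tray3 (521,288) mm at −3.6°, tray2 (548,−292) mm at +10.7°. Next is the large cup.

>>> drive_tool([
  [0.2,0.75,-0.8,0,0,0],
  [0,0.73,-1,0,0,0],
  [0,0,-1,0,0,0],
  [0,0,-1,0,0,0],
  [0,0,-1,0,0,0],
])

```text
t: 7.22
eef_pos: [0.5789, -0.0907, 0.1337]
ee_rot: [-3.141, 0.0, -1.574]
force: [1.3, -0.0, -0.0]
width: 0.0874
```

>>> drive_tool([
  [0,0,0,0,0,0],
  [0,0,0,0,0,0],
])

```text
t: 7.48
eef_pos: [0.5799, -0.0914, 0.1362]
ee_rot: [-3.14, -0.0, -1.574]
force: [0.6, 0.2, 1.3]
width: 0.0878
```

>>> drive_tool([
  [0,-0.05,-0.9,0,0,0],
  [0,0,-0.9,0,0,0],
  [0,0,-0.7,0,0,0],
  [0,0,0,0,0,0],
])

```text
t: 7.98
eef_pos: [0.5788, -0.0937, 0.0347]
ee_rot: [3.141, -0.0, -1.575]
force: [0.7, 0.2, 1.1]
width: 0.0879
```

>>> drive_tool([
  [0,0,0,0,0,0],
  [0,0,0,0,0,0],
  [0,0,0,0,0,0],
  [0,0,0,0,0,0],
  [0,0,0,0,0,0],
], claw=0.4, newtons=15)

```text
t: 8.6
eef_pos: [0.579, -0.0938, 0.035]
ee_rot: [-3.141, -0.0, -1.575]
force: [-1.5, 0.3, 4.5]
width: 0.0516
```

>>> drive_tool([
  [0,0,0.8,0,0,0],
  [0,0,0.9,0,0,0],
  [0,0.5,0.8,0,0,0],
  [-0.1,1,0,0,0,0],
  [-0.1,1,0,0,0,0],
])

```text
t: 9.22
eef_pos: [0.5707, 0.007, 0.135]
ee_rot: [-3.141, 0.0, -1.576]
force: [-0.0, 1.3, -0.5]
width: 0.0516
```

>>> drive_tool([
  [-0.1,1,0,0,0,0],
  [-0.1,1,0,0,0,0],
  [-0.1,1,0,0,0,0],
  [-0.1,1,0,0,0,0],
  [-0.1,1,0,0,0,0],
])

```text
t: 9.85
eef_pos: [0.5504, 0.2075, 0.1344]
ee_rot: [3.141, -0.0, -1.575]
force: [0.9, -0.1, 0.6]
width: 0.0516
```

>>> drive_tool([
  [0,1,0,0,0,0],
  [0,0.2,0,0,0,0],
  [0,0,0,0,0,0],
  [0,0,0,0,0,0],
])

```text
t: 10.35
eef_pos: [0.5507, 0.2532, 0.1344]
ee_rot: [3.141, -0.0, -1.576]
force: [-0.1, 0.2, 0.3]
width: 0.0516
```

>>> drive_tool([
  [0,0,-1,0,0,0],
  [0,0,-0.9,0,0,0],
  [0,0,-0.35,0,0,0],
  [0,0,-0.12,0,0,0],
  [0,0,0,0,0,0],
])

```text
t: 10.98
eef_pos: [0.5514, 0.2543, 0.0406]
ee_rot: [-3.141, 0.001, -1.575]
force: [0.9, -0.3, -0.0]
width: 0.0518
```

>>> drive_tool([
  [0,0,0,0,0,0],
  [0,0,0,0,0,0],
  [0,0,0,0,0,0],
], claw=0.95)

```text
t: 11.35
eef_pos: [0.551, 0.2544, 0.0403]
ee_rot: [-3.141, 0.001, -1.575]
force: [0.4, -0.7, -0.7]
width: 0.0759
```

>>> drive_tool([
  [0,0,0.8,0,0,0],
  [0,0,0.9,0,0,0],
  [0,0,0.8,0,0,0],
  [-0.5,-1,0,0,0,0],
  [-0.5,-1,0,0,0,0],
])

```text
t: 11.98
eef_pos: [0.5103, 0.1737, 0.1402]
ee_rot: [-3.141, 0.001, -1.575]
force: [0.6, -0.7, -0.2]
width: 0.0828
```

>>> drive_tool([
  [-0.6,-1,0,0,0,0.4],
  [-0.5,-1,-0.5,0,0,0.43],
  [0,-0.3,-0.9,0,0,0],
  [0,0,0,0,0,0],
  [0,0,0,0,0,0],
])

```text
t: 12.6
eef_pos: [0.4679, 0.083, 0.0849]
ee_rot: [-3.14, 0.0, -1.488]
force: [0.3, 1.0, 1.0]
width: 0.0835
```

>>> drive_tool([
  [-0.05,-0.03,-0.9,0,0,0],
  [0,0,-0.7,0,0,0],
  [0,0,-0.27,0,0,0],
  [0,0,0,0,0,0],
])

```text
t: 13.1
eef_pos: [0.4653, 0.0816, 0.0093]
ee_rot: [3.141, -0.0, -1.488]
force: [0.1, 0.8, 0.5]
width: 0.0834
```

>>> drive_tool([
  [0,0,0,0,0,0],
  [0,0,0,0,0,0],
  [0,0,0,0,0,0],
  [0,0,0,0,0,0],
  [0,0,0,0,0,0],
], claw=0.05, newtons=20)

```text
t: 13.72
eef_pos: [0.4648, 0.081, 0.009]
ee_rot: [-3.142, 0.0, -1.488]
force: [-0.6, 0.3, -0.3]
width: 0.0389
```

>>> drive_tool([
  [0,0,0,0,0,0],
  [0,0,0,0,0,0],
  [0,0,0,0,0,0],
  [0,0,0,0,0,0],
])

```text
t: 14.22
eef_pos: [0.4648, 0.081, 0.0089]
ee_rot: [3.142, -0.0, -1.488]
force: [-0.0, 0.8, 0.3]
width: 0.0217
```

>>> drive_tool([
  [0,0,0.6,0,0,0],
  [0,0,0.9,0,0,0],
  [0,0,0.9,0,0,0.2],
  [0.4,-0.7,0.35,0,0,0.4],
  [0.4,-1,0,0,0,0.4],
])

```text
t: 14.85
eef_pos: [0.4982, 0.0133, 0.1207]
ee_rot: [-3.138, 0.001, -1.38]
force: [1.7, 0.2, -0.5]
width: 0.0218
```

>>> drive_tool([
  [0.4,-1,0,0,0,0],
  [0.4,-1,0,0,0,0],
  [0.4,-1,0,0,0,0],
  [0.4,-1,0,0,0,0],
  [0.4,-1,0,0,0,0],
])

```text
t: 15.48
eef_pos: [0.577, -0.1883, 0.1187]
ee_rot: [3.141, 0.0, -1.384]
force: [0.6, 0.6, -0.0]
width: 0.0218
```

>>> drive_tool([
  [0.3,-1,0,0,0,0],
  [0,-1,0,0,0,0],
  [0,-0.4,0,0,0,0],
  [0,0,0,0,0,0],
  [0,0,0,0,0,0],
])

```text
t: 16.1
eef_pos: [0.5887, -0.2822, 0.1189]
ee_rot: [3.141, 0.0, -1.383]
force: [-0.4, -0.0, -0.2]
width: 0.0218
```

>>> drive_tool([
  [0,-0.02,-1,0,0,0],
  [0,0,-0.9,0,0,0],
  [0,0,-0.5,0,0,0],
  [0,0,-0.25,0,0,0],
  [0,0,0,0,0,0],
])

```text
t: 16.73
eef_pos: [0.5891, -0.2831, 0.0132]
ee_rot: [3.142, -0.0, -1.382]
force: [0.5, 0.3, -1.3]
width: 0.0216
```

>>> drive_tool([
  [0,0,0,0,0,0],
])

```text
t: 16.85
eef_pos: [0.5895, -0.2836, 0.0139]
ee_rot: [-3.14, -0.001, -1.383]
force: [0.2, 0.4, 0.0]
width: 0.0219
```

>>> drive_tool([
  [0,0,0,0,0,0],
  [0,0,0,0,0,0],
  [0,0,0,0,0,0],
  [0,0,0,0,0,0],
], claw=0.7)

```text
t: 17.35
eef_pos: [0.5888, -0.2838, 0.013]
ee_rot: [-3.141, -0.0, -1.384]
force: [-0.5, 0.5, 0.1]
width: 0.0564
```

>>> drive_tool([
  [0,0,0.7,0,0,0],
  [0,0,0.9,0,0,0],
  [0,0,0.9,0,0,0],
  [0.6,1,0.9,0,0,0.3],
  [0.8,1,0,0,0,0.25],
])

```text
t: 17.98
eef_pos: [0.6469, -0.2038, 0.1534]
ee_rot: [-3.135, -0.003, -1.326]
force: [1.4, -0.1, -0.8]
width: 0.0615
```

```bash
python3 - <<'E'
from h import *
look('w4',['tray2','case_long','lancet','cup_large'])
z=np.load('w3.npz');P=z['P']
for nm,(u0,u1,v0,v1) in {'jar':(20,130,115,190),'box':(0,110,190,218)}.items():
    q=P[v0:v1,u0:u1].reshape(-1,3); q=q[(q[:,2]>.06)&(q[:,2]<.2)]; b=cv2.minEnclosingCircle(q[:,:2].astype(np.float32)*1000); print(nm,q.min(0),q.max(0),b)
z=np.load('w2.npz');P=z['P'];q=P[100:215,0:110].reshape(-1,3); q=q[(q[:,2]>.06)&(q[:,2]<.2)];b=cv2.boxPoints(cv2.minAreaRect(q[:,:2].astype(np.float32)*1000));print('box',b,q[:,2].max())
E
```

```text
t 17.975 [ 0.6469 -0.2038  0.1534] [-3.1355 -0.0025 -1.3264] 0.061477700163027275
tray2 0.95 [ 0.5541 -0.2866 -0.0031]
   cut 0.74 19696 top 0.0066 rect [ 548.2 -289. ] [150.2 163.9] 10.8
case_long 0.62 [ 0.588  -0.2793  0.0006]
   cut 0.66 3638 top 0.0236 rect [ 592.  -278.1] [ 22.5 129.9] 10.9
jar [ 0.7937 -0.2033  0.06  ] [ 0.8778 -0.1142  0.1027] ((838.2879028320312, -158.85658264160156), 44.93531036376953)
box [ 0.8383 -0.0793  0.06  ] [ 0.9554 -0.0641  0.0816] ((896.8469848632812, -71.5201416015625), 58.97269058227539)
box [[828.019  -78.1345]
 [943.2891 -85.3095]
 [953.478   78.383 ]
 [838.208   85.5579]] 0.08360237194165065
```

>>> drive_tool([
  [0.5,0.9,0,0,0,0],
  [0.5,0.9,0,0,0,0],
  [0.4,0.9,0,0,0,0],
  [0,0,0,0,0,0],
  [0,0,0,0,0,0],
])

```text
t: 19.05
eef_pos: [0.7004, -0.0964, 0.1488]
ee_rot: [3.141, 0.0, -1.326]
force: [-0.5, -1.0, -0.6]
width: 0.0611
```

```bash
python3 -c "
from h import *
print(cal('wrist')[2])
look('w5',['lancet'])"
```

```text
[ 0.7175 -0.1671  0.3066]
t 19.05 [ 0.7004 -0.0964  0.1488] [ 3.141   0.     -1.3264] 0.06109621865884493
lancet 0.59 [ 0.7022 -0.0995 -0.0021]
   cut 0.91 754 top 0.0187 rect [702.8 -96.1] [18.2 48.7] 14.3
```

>>> drive_tool([
  [0.06,-0.02,-0.9,0,0,0],
  [0,0,-0.9,0,0,0],
  [0,0,-0.9,0,0,0],
  [0,0,-0.5,0,0,0],
  [0,0,-0.3,0,0,0],
])

```text
t: 19.82
eef_pos: [0.703, -0.0972, 0.0083]
ee_rot: [3.141, -0.0, -1.327]
force: [1.0, 0.1, 0.2]
width: 0.0615
```

>>> drive_tool([
  [0,0,0,0,0,0],
  [0,0,0,0,0,0],
])

```text
t: 20.08
eef_pos: [0.7042, -0.0966, 0.0104]
ee_rot: [-3.14, -0.0, -1.326]
force: [-0.4, -0.2, -0.1]
width: 0.061
```

>>> drive_tool([
  [0,0,-0.03,0,0,0],
  [0,0,0,0,0,0],
  [0,0,0,0,0,0],
  [0,0,0,0,0,0],
  [0,0,0,0,0,0],
], claw=0.05, newtons=15)

```text
t: 20.7
eef_pos: [0.7032, -0.0966, 0.0078]
ee_rot: [-3.142, 0.0, -1.326]
force: [-1.0, -0.2, 1.1]
width: 0.0198
```

>>> drive_tool([
  [0,0,0,0,0,0],
  [0,0,0,0,0,0],
])

```text
t: 20.95
eef_pos: [0.7032, -0.0966, 0.0078]
ee_rot: [-3.142, -0.0, -1.326]
force: [0.2, -0.3, 0.1]
width: 0.0198
```

>>> drive_tool([
  [0,0,0.7,0,0,0],
  [0,0,0.9,0,0,0],
  [0,0,0.9,0,0,0],
  [-0.2,0.7,0.5,0,0,-0.3],
  [-0.36,1,0,0,0,-0.4],
])

```text
t: 21.58
eef_pos: [0.682, -0.0286, 0.1299]
ee_rot: [-3.138, -0.0, -1.402]
force: [0.9, 0.6, -0.8]
width: 0.0197
```

>>> drive_tool([
  [-0.4,1,0,0,0,-0.5],
  [-0.4,1,0,0,0,-0.5],
  [-0.4,1,0,0,0,-0.5],
  [-0.4,1,0,0,0,-0.5],
  [-0.4,1,0,0,0,-0.23],
])

```text
t: 22.2
eef_pos: [0.6001, 0.1727, 0.1278]
ee_rot: [-3.141, 0.0, -1.634]
force: [0.7, 1.1, 0.2]
width: 0.0197
```

>>> drive_tool([
  [-0.4,1,0,0,0,0],
  [-0.4,1,0,0,0,0],
  [-0.4,1,0,0,0,0],
  [0,0.8,0,0,0,0],
  [0,0,0,0,0,0],
])

```text
t: 22.82
eef_pos: [0.5531, 0.3258, 0.1276]
ee_rot: [-3.141, 0.0, -1.63]
force: [-0.0, 0.1, 0.2]
width: 0.0202
```

>>> drive_tool([
  [0,0,0,0,0,0],
  [0,0,0,0,0,0],
])

```text
t: 23.08
eef_pos: [0.5531, 0.3225, 0.1276]
ee_rot: [3.141, -0.0, -1.634]
force: [0.0, -0.1, 0.1]
width: 0.0196
```

>>> drive_tool([
  [0,0.22,-0.9,0,0,0],
  [0,0,-0.9,0,0,0],
  [0,0,-0.6,0,0,0],
  [0,0,-0.3,0,0,0],
  [0,0,-0.18,0,0,0],
])

```text
t: 23.7
eef_pos: [0.5532, 0.3318, 0.0124]
ee_rot: [-3.141, -0.0, -1.633]
force: [0.2, 0.7, 0.2]
width: 0.0197
```

>>> drive_tool([
  [0,0,0,0,0,0],
  [0,0,0,0,0,0],
])

```text
t: 23.95
eef_pos: [0.5533, 0.3326, 0.0135]
ee_rot: [-3.141, 0.001, -1.633]
force: [0.9, 0.1, -0.2]
width: 0.0196
```

>>> drive_tool([
  [0,0,-0.03,0,0,0],
  [0,0,0,0,0,0],
])

```text
t: 24.2
eef_pos: [0.5529, 0.3324, 0.0117]
ee_rot: [-3.141, 0.0, -1.633]
force: [-0.1, 0.4, -1.0]
width: 0.0195
```

>>> drive_tool([
  [0,0,0,0,0,0],
  [0,0,0,0,0,0],
  [0,0,0,0,0,0],
], claw=0.37)

```text
t: 24.58
eef_pos: [0.5528, 0.3322, 0.0114]
ee_rot: [-3.142, 0.0, -1.633]
force: [-0.0, 0.2, 0.0]
width: 0.032
```

>>> drive_tool([
  [0,0,0.7,0,0,0],
  [0,0,0.9,0,0,0],
  [0,0,0.9,0,0,0],
  [0,0,0.9,0,0,0],
  [0,0,0,0,0,0],
])

```text
t: 25.2
eef_pos: [0.5543, 0.3335, 0.151]
ee_rot: [-3.137, 0.004, -1.632]
force: [0.5, 0.6, 0.3]
width: 0.0322
```

```bash
python3 -c "
from h import *
look('w6',['lancet','cup_large','case_short','cup_small'])"
```

```text
t 25.2 [0.5543 0.3335 0.151 ] [-3.1373  0.0043 -1.6323] 0.032189452256062366
lancet 0.56 [ 0.553   0.3271 -0.0022]
   cut 0.83 854 top 0.0195 rect [550.6 332. ] [48.7 19.8] 86.6
cup_large 0.77 [0.5523 0.2544 0.0025]
   cut 0.75 3373 top 0.0639 rect [549.5 254.2] [51.9 50.6] 50.8
```

>>> drive_tool([
  [0.55,-1,0,0,0,0],
  [0.55,-1,0,0,0,0],
  [0.55,-1,0,0,0,0],
  [0.55,-1,0,0,0,0],
  [0.55,-1,0,0,0,0],
], claw=0.8)

```text
t: 26.28
eef_pos: [0.6633, 0.1309, 0.147]
ee_rot: [3.141, -0.0, -1.633]
force: [0.3, -0.1, 1.0]
width: 0.0695
```

>>> drive_tool([
  [0.55,-1,0,0,0,0.5],
  [0,0,0,0,0,0],
  [0,0,0,0,0,0],
  [0,0,0,0,0,0],
])

```text
t: 26.78
eef_pos: [0.6845, 0.0931, 0.1473]
ee_rot: [3.141, 0.0, -1.58]
force: [-0.1, -0.2, 0.5]
width: 0.0701
```

```bash
python3 -c "
from h import *
look('w7',['cup_small','case_short'])"
```

```text
t 26.775 [0.6845 0.0931 0.1473] [ 3.1414  0.     -1.5797] 0.07010350701243113
cup_small 0.95 [ 0.6927  0.0939 -0.0043]
   cut 0.8 1164 top 0.0429 rect [688.2  89.8] [36.  35.7] 80.6
case_short 0.58 [ 0.5765  0.0772 -0.0024]
   cut 0.95 2265 top 0.0229 rect [580.9  76. ] [22.4 84.5] 14.9
```

Small cup centre is (688, 90). I'll descend by 0.129 m.

>>> drive_tool([
  [0.09,-0.08,-0.8,0,0,0],
  [0,0,-0.9,0,0,0],
  [0,0,-0.9,0,0,0],
  [0,0,-0.62,0,0,0],
  [0,0,0,0,0,0],
])

```text
t: 27.65
eef_pos: [0.6868, 0.0888, 0.0164]
ee_rot: [3.138, -0.001, -1.58]
force: [-0.4, -0.4, 1.2]
width: 0.0705
```

>>> drive_tool([
  [0,0,0,0,0,0],
  [0,0,0,0,0,0],
  [0,0,0,0,0,0],
  [0,0,0,0,0,0],
  [0,0,0,0,0,0],
], claw=0.2, newtons=15)

```text
t: 28.28
eef_pos: [0.6887, 0.0891, 0.0192]
ee_rot: [-3.141, 0.0, -1.58]
force: [-0.7, 0.6, 3.5]
width: 0.0352
```

>>> drive_tool([
  [0,0,0,0,0,0],
])

```text
t: 28.4
eef_pos: [0.6887, 0.0891, 0.0192]
ee_rot: [-3.141, 0.0, -1.58]
force: [-1.6, -0.2, 6.6]
width: 0.0354
```

>>> drive_tool([
  [0,0,0.7,0,0,0],
  [0,0,0.9,0,0,0],
  [0,0,0.9,0,0,0],
  [-0.2,-0.65,0.4,0,0,0],
  [-0.4,-1,0,0,0,0],
])

```text
t: 29.02
eef_pos: [0.6647, 0.0227, 0.1355]
ee_rot: [-3.14, 0.001, -1.579]
force: [-0.0, -1.5, -0.2]
width: 0.0352
```

>>> drive_tool([
  [-0.5,-1,0,0,0,0],
  [-0.5,-1,0,0,0,0],
  [-0.5,-1,0,0,0,0],
  [-0.5,-1,0,0,0,0],
  [-0.5,-1,0,0,0,0],
])

```text
t: 29.65
eef_pos: [0.5625, -0.1787, 0.1339]
ee_rot: [3.14, 0.0, -1.581]
force: [0.4, 0.1, 0.5]
width: 0.0356
```

>>> drive_tool([
  [-0.5,-1,0,0,0,0],
  [-0.5,-1,0,0,0,0],
  [-0.1,-1,0,0,0,0],
  [0,0,0,0,0,0],
  [0,0,0,0,0,0],
])

```text
t: 30.28
eef_pos: [0.5194, -0.2973, 0.1339]
ee_rot: [3.141, 0.001, -1.582]
force: [0.4, 0.4, -0.4]
width: 0.0356
```

>>> drive_tool([
  [0,0,-0.9,0,0,0],
  [0,0,-0.9,0,0,0],
  [0,0,-0.6,0,0,0],
  [0,0,-0.37,0,0,0],
  [0,0,0,0,0,0],
])

```text
t: 30.9
eef_pos: [0.5202, -0.2964, 0.0232]
ee_rot: [3.14, 0.0, -1.58]
force: [0.3, -0.4, 0.5]
width: 0.0353
```

>>> drive_tool([
  [0,0,0,0,0,0],
  [0,0,0,0,0,0],
])

```text
t: 31.15
eef_pos: [0.521, -0.2971, 0.0247]
ee_rot: [-3.14, -0.0, -1.58]
force: [0.1, 0.2, -0.0]
width: 0.0354
```

>>> drive_tool([
  [0,0,-0.03,0,0,0],
  [0,0,0,0,0,0],
])

```text
t: 31.4
eef_pos: [0.5204, -0.297, 0.0228]
ee_rot: [-3.141, -0.0, -1.581]
force: [-0.0, 0.5, 0.3]
width: 0.0354
```

>>> drive_tool([
  [0,0,0,0,0,0],
  [0,0,0,0,0,0],
  [0,0,0,0,0,0],
], claw=0.6)

```text
t: 31.78
eef_pos: [0.5204, -0.297, 0.0226]
ee_rot: [3.142, -0.0, -1.58]
force: [-0.2, 0.1, -0.6]
width: 0.0523
```

>>> drive_tool([
  [0,0,0.7,0,0,0],
  [0,0,0.9,0,0,0],
  [0,0,0.9,0,0,0],
  [0,0.5,0.5,0,0,0],
  [0.2,0.9,0,0,0,0.5],
])

```text
t: 32.4
eef_pos: [0.5288, -0.2406, 0.1442]
ee_rot: [-3.139, -0.0, -1.529]
force: [-0.1, 0.0, -1.2]
width: 0.0526
```

>>> drive_tool([
  [0.2,1,0,0,0,0.5],
  [0.2,1,0,0,0,0.5],
  [0.2,1,0,0,0,0.5],
  [0.2,1,0,0,0,0.57],
  [0.2,1,0,0,0,0],
])

```text
t: 33.02
eef_pos: [0.5678, -0.0388, 0.1422]
ee_rot: [3.141, 0.0, -1.31]
force: [0.4, 0.0, -0.2]
width: 0.0525
```

>>> drive_tool([
  [0.2,1,0,0,0,0],
  [0.1,1,0,0,0,0],
  [0,0.9,0,0,0,0],
  [0,0,0,0,0,0],
  [0,0,0,0,0,0],
])

```text
t: 33.65
eef_pos: [0.5797, 0.0754, 0.1421]
ee_rot: [3.141, 0.0, -1.311]
force: [0.4, -1.3, 0.1]
width: 0.0523
```

```bash
python3 -c "
from h import *
look('w8',['case_short'])"
```

```text
t 33.65 [0.5797 0.0754 0.1421] [ 3.1406  0.     -1.3106] 0.05231810063537772
case_short 0.61 [ 0.5796  0.0738 -0.0035]
   cut 0.7 1835 top 0.0229 rect [580.5  75.5] [21.7 85.2] 14.3
```

>>> drive_tool([
  [0.02,0,-0.9,0,0,0],
  [0,0,-0.9,0,0,0],
  [0,0,-0.8,0,0,0],
  [0,0,-0.5,0,0,0],
  [0,0,-0.21,0,0,0],
])

```text
t: 34.42
eef_pos: [0.5805, 0.0739, 0.009]
ee_rot: [3.14, -0.0, -1.313]
force: [0.1, 0.0, 0.3]
width: 0.0525
```

>>> drive_tool([
  [0,0,0,0,0,0],
  [0,0,-0.03,0,0,0],
])

```text
t: 34.67
eef_pos: [0.582, 0.0751, 0.01]
ee_rot: [-3.14, 0.0, -1.311]
force: [0.2, -0.1, 0.2]
width: 0.0528
```

>>> drive_tool([
  [0,0,0,0,0,0],
  [0,0,0,0,0,0],
  [0,0,0,0,0,0],
  [0,0,0,0,0,0],
  [0,0,0,0,0,0],
], claw=0.05, newtons=20)

```text
t: 35.3
eef_pos: [0.5813, 0.0751, 0.0091]
ee_rot: [-3.141, 0.0, -1.311]
force: [-0.5, 0.5, 2.8]
width: 0.0213
```

>>> drive_tool([
  [0,0,0,0,0,0],
  [0,0,0,0,0,0],
])

```text
t: 35.55
eef_pos: [0.5812, 0.0751, 0.0091]
ee_rot: [-3.141, 0.0, -1.311]
force: [-1.3, 0.5, 3.8]
width: 0.0218
```

>>> drive_tool([
  [0,0,0.7,0,0,0],
  [0,0,0.9,0,0,0],
  [-0.3,0.3,0.9,0,0,-0.3],
  [-0.45,0.8,0.3,0,0,-0.5],
  [-0.45,0.9,0,0,0,-0.6],
])

```text
t: 36.17
eef_pos: [0.5333, 0.1558, 0.1222]
ee_rot: [-3.139, 0.001, -1.461]
force: [0.0, 0.1, -0.4]
width: 0.0217
```

>>> drive_tool([
  [-0.45,0.9,0,0,0,-0.6],
  [-0.45,0.9,0,0,0,-0.6],
  [-0.44,0.9,0,0,0,-0.48],
  [0,0.9,0,0,0,0],
  [0,0,0,0,0,0],
])

```text
t: 36.8
eef_pos: [0.4795, 0.3012, 0.1207]
ee_rot: [-3.141, 0.0, -1.631]
force: [-0.6, -0.9, -0.2]
width: 0.0215
```

>>> drive_tool([
  [0,0,0,0,0,0],
  [0,0,0,0,0,0],
])

```text
t: 37.05
eef_pos: [0.4796, 0.2981, 0.1208]
ee_rot: [3.141, -0.0, -1.635]
force: [-0.2, -0.8, 1.5]
width: 0.0217
```

>>> drive_tool([
  [0,0,-0.9,0,0,0],
  [0,0,-0.8,0,0,0],
  [0,0,-0.6,0,0,0],
  [0,0,-0.3,0,0,0],
  [0,0,-0.1,0,0,0],
])

```text
t: 37.67
eef_pos: [0.4797, 0.2985, 0.0127]
ee_rot: [3.141, -0.001, -1.635]
force: [0.3, -0.6, -0.0]
width: 0.0218
```

>>> drive_tool([
  [0,0,0,0,0,0],
  [0,0,0,0,0,0],
  [0,0,0,0,0,0],
])

```text
t: 38.05
eef_pos: [0.4799, 0.2994, 0.0137]
ee_rot: [-3.141, 0.001, -1.634]
force: [0.2, -0.3, 0.5]
width: 0.0218
```

>>> drive_tool([
  [0,0,-0.03,0,0,0],
  [0,0,0,0,0,0],
])

```text
t: 38.3
eef_pos: [0.4798, 0.2993, 0.0121]
ee_rot: [-3.141, 0.0, -1.634]
force: [-0.3, 0.9, 3.4]
width: 0.022
```

>>> drive_tool([
  [0,0,0,0,0,0],
  [0,0,0,0,0,0],
  [0,0,0,0,0,0],
], claw=0.37)

```text
t: 38.67
eef_pos: [0.4795, 0.2989, 0.0116]
ee_rot: [3.141, -0.0, -1.634]
force: [-1.3, -0.3, 0.1]
width: 0.0323
```

>>> drive_tool([
  [0,0,0.7,0,0,0],
  [0,0,0.9,0,0,0],
  [0,0,1,0,0,0],
  [0,0,1,0,0,0],
  [0,0,1,0,0,0],
])

```text
t: 39.3
eef_pos: [0.4794, 0.2988, 0.1971]
ee_rot: [3.141, -0.0, -1.634]
force: [0.7, 0.1, -0.3]
width: 0.0324
```

>>> drive_tool([
  [0,0,0.8,0,0,0],
  [0,0,0.3,0,0,0],
  [0,0,0,0,0,0],
  [0,0,0,0,0,0],
])

```text
t: 39.8
eef_pos: [0.479, 0.2986, 0.2382]
ee_rot: [3.14, -0.002, -1.634]
force: [0.3, -0.7, -0.5]
width: 0.0324
```

```bash
python3 - <<'E'
from h import *
look('w9',['lancet','cup_large','case_short'])
im,d=arm.grab_frame("top"); P=cloud("top",d); cv2.imwrite("pics/top9.png",cv2.resize(im[90:290,80:410,::-1],None,fx=2.4,fy=2.4))
for n in NAMES[2:]:
    for r in arm.cut_out(n,"top")[:1]:
        q=P[r["pixels"]&(d>0)]; b=cv2.minAreaRect(q[:,:2].astype(np.float32)*1000); print(n,round(r["score"],2),np.median(q[:,2]),np.round(b[0],1),np.round(b[1],1),round(b[2],1))
E
```

```text
t 39.8 [0.479  0.2986 0.2382] [ 3.1399 -0.0016 -1.6341] 0.03238860804628238
lancet 0.89 [0.5552 0.3318 0.0003]
   cut 0.78 524 top 0.0217 rect [551.6 332.3] [48.4 20.1] 87.7
cup_large 0.64 [0.5559 0.2534 0.0049]
   cut 0.88 1745 top 0.0659 rect [550.  255.1] [50.8 51.3] 77.1
case_short 0.64 [ 0.4723  0.3022 -0.0004]
   cut 0.64 1134 top 0.0259 rect [478.5 299.8] [83.6 21.2] 86.1
cup_large 0.68 0.06388479429941518 [551.7 262.1] [67.6 49.1] 89.7
cup_small 0.47 0.044865733904103866 [ 519.6 -293.8] [31.8 31.8] 18.0
case_long 0.63 0.024492636312309912 [ 590.4 -281.6] [ 25.4 130.1] 11.1
case_short 0.65 0.024138785334067103 [480.6 299.4] [84.5 22.6] 85.8
lancet 0.68 0.019937428288892334 [547.4 301.2] [95.4 22. ] 78.3
holder 0.69 0.02045795072611689 [468.6 -97.1] [29.6 32. ] 88.5
```

View pics/w9.png

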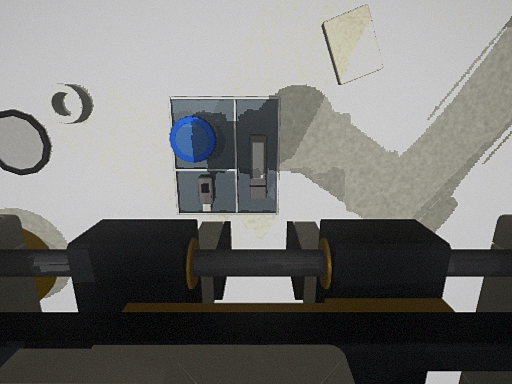

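View pics/top9.png

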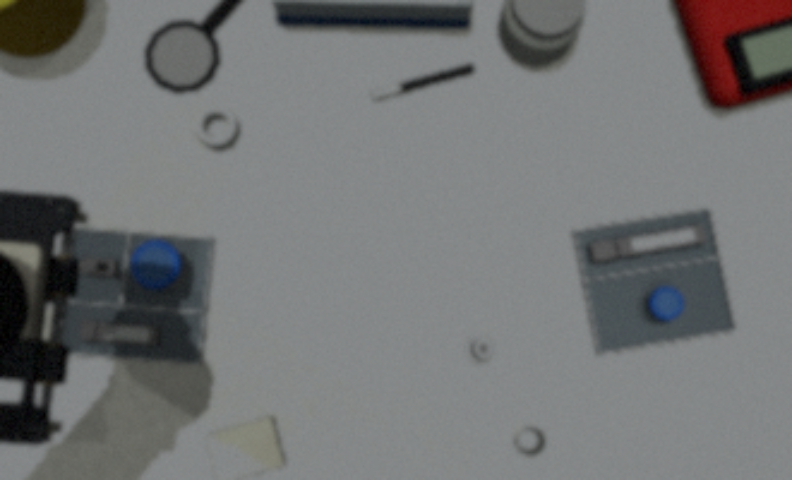

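Both views show every item inside its own bay. Heights match flat placement: cup top 66 mm, lancet 22 mm, cases 24–26 mm, small cup 45 mm. The holder is where it was, at (480,349) in the crop.

```bash
python3 -c "
from h import *
print(arm.job_done())"
```

```text
the job is handed in; nothing more can be done
None
```

Both kits are made up and the job is handed in. The last clock reading was about 40 s of the 125 s allowed. The hand-in itself reports no verdict.

- **Placement:** I picked and placed all five items one at a time and released each one. In the last wrist and top pictures each item sits in its own bay. By the measured positions the cups, the lancet and the long case are within about 6 mm of their aim points. The short case is about 10 mm off-centre along its bay on purpose, to keep the fingers clear of the large cup, and is well within its limits.
- **Flatness:** Measured top heights match items lying flat on the tray floor: large cup 66 mm, small cup 45 mm, cases 24–26 mm, lancet 22 mm. I did not measure tilt or speed directly.
- **Tube holder:** It is still standing, about 1 mm from where it was first measured.
- **Disagreement:** The final top-camera outlines of the large cup and the lancet were too large, by about 18 mm and 47 mm. They seem to have taken in nearby things, with the gripper partly in that view. I relied on the wrist-camera measurements for those two, and they matched the picture.

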